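Hang up the desk telephone

TASK

The telephone's handset has been left lying on the big closed book. Pick it up and lay it in the phone's sloping cradle, the larger ear end in the upper cup, then press it down until the stiff hook button in the upper cup is fully down and the handset lies home in both cups. Do not bang or ram it, and leave the other things on the desk where they are.

Things in the scene. Friction and masses are not known exactly. Their poses are not given: they have to be found in the camera images.
- handset_mid (a point): Centre of the grip bar of the loose grey handset (about 0.18 kg), which lies caps down on the book; half-way through the bar, 28 mm above the cap faces. x along the handset to its larger ear end, y across, z out of its back (up). Bar 30 mm wide (y), 20 mm thick, clear for 100 mm. Each end: a grey disc on a black tapered cap, 75 mm from here; disc backs are 10 mm above here.
- ear_face (a point): Centre of the flat face (underside) of the ear cap, at the larger +x end of the handset; axes as the handset. Cap 16 mm deep, 38 mm wide at the face and 48 mm at its root; the disc above it is 49 mm wide, its back 38 mm above this point.
- mouth_face (a point): Centre of the flat face (underside) of the mouth cap, at the smaller -x end of the handset; axes as the handset. Cap 16 mm deep, 30 mm wide at the face and 40 mm at its root; disc 43 mm wide, its back 38 mm above this point.
- ear_seat (a point): Floor centre of the cradle's upper, larger cup, where the ear face comes to rest. Cradle axes: x up the slope, y to the phone's left, z square out of the face, which slopes 26 degrees from level. Tapered cup 12 mm deep, 48 mm wide at the mouth, 41 at the floor, wall 3.5 mm: 1.5 mm play round the cap. Floor 22 mm above the sloping deck; between the cups fingers have room.
- mouth_seat (a point): Centre of the floor of the lower, smaller cup (mouth 40 mm, floor 33 mm wide, 12 mm deep), 150 mm down the slope from ear_seat; axes of the cradle as for ear_seat. The seated handset has the same axes as the cradle.
- hook (a joint): Steel hook button, 14 mm wide, in the middle of the upper cup, moving square to the slope. 0 = up, 8 mm proud of the cup floor; about 0.008 (m) = level with the floor. Stiff: about 7 N to move, more if fast (80 N per m/s), so the handset's own weight does not press it; it stays where it is left. The handset, not a finger, must press it.
- phone: Grey desk telephone, fixed; about 190 mm (x) by 200 mm (y), 120 mm high at the upper edge, the upper cup rim at 140 mm. Origin: middle of its underside on the desk; x from its low front edge to its high back. Keypad and screen on its right half (-y), the two cradle cups on its left (+y, 58 mm from the middle).
- book: Big brown closed book, fixed, 240 mm (x) by 205 mm (y), 34 mm thick; origin at the middle of its underside. The handset lies on it.
- eraser: White eraser 35 x 18 x 12 mm lying on a corner of the book; bystander.
- tape: Ring of yellow tape, 80 mm across, 24 mm high, lying flat; bystander.
- loupe: Black eye loupe, 44 mm wide, 40 mm high; bystander.
- mug: White mug, 76 mm wide, 90 mm high; bystander.
- stapler: Black stapler 35 x 140 x 41 mm; bystander.
- glasses_case: Black glasses case 65 x 160 x 35 mm; bystander.
- stamp: Wooden hand stamp, 34 mm wide, 72 mm high, standing; bystander.
Not all that is in view belongs to the job. What is shaped like the part that bears handset_mid but purple is not meant.

How it is judged:
On the way:
1. the handset's caps are in their cups while the hook button is still up (under 4 mm down): the handset, not a finger, presses it (distance between ear_face and ear_seat below 0.012 m and distance between mouth_face and mouth_seat below 0.012 m and value of joint hook below 0.004 m), for 0.04 s.
At the end, for the whole second after the job is handed in: The handset rests still in the cradle with the ear face within 4 mm of the upper cup's floor centre and the mouth face within 4 mm of the lower cup's, and the hook button is more than 6.2 mm down (distance between ear_face and ear_seat below 0.004 m and distance between mouth_face and mouth_seat below 0.004 m and value of joint hook above 0.0062 m and linear speed of handset below 0.01 m/s); the robot touches nothing.
It fails at once if handset banged or rammed against the phone (over 60 N) (contact force between handset and phone above 60 N).
It fails at once if another thing on the desk moved more than 30 mm (distance of any of eraser, tape, loupe, mug, stapler, glasses_case, stamp from where it was at the start of the episode above 0.03 m).
It also fails if it takes over 51 s, if anything falls off the work surface, if the arm or the gripper's body presses on something with over 40 N, if the wrist force passes 120 N, or if a joint passes its speed limit or range.

ROBOT

A 7-joint arm with a two-finger parallel gripper is mounted at the origin on the work surface. World frame = base frame: x ahead of the robot, y to its left, z up, the work surface at z = 0. Lengths are in m, angles in rad, forces in N, time in s.
With the tool pointing down it reaches from about 0.4 to 0.85 m from the base axis. Payload 6.9 kg.
Tool frame: the origin (TCP) lies between the finger pads; the fingertips stand 11 mm ahead of it and the grasp point (between the pads) lies 8 mm behind it; z points along the fingers, y is the line along which they close (so a half turn about z gives the same grasp; the last joint's range is limited). The gripper opens to 85 mm and grips with 20 to 120 N. Pads are 22 mm wide; open, the fingers measure 114 mm over their backs; the gripper's body (76 mm by 85 mm) begins 54 mm behind the grasp point. The pads swing forward as they close: fully open they stand 13 mm farther back than shut.
Start: joints at [-1.198, 0.507, -0.238, 1.5, 0.126, 1.149, -0.155], TCP at [0.165, 0.603, 0.242] pointing down, gripper open.
Joint ranges: [-3.08, 3.08], [-0.24, 2.05], [-1.43, 1.35], [0, 2.5], [-1.52, 4.66], [0.17, 1.96], [-2.89, 2.89]. Speed limits (rad/s): [2.39, 2.39, 3.14, 3.14, 3.14, 3.14, 3.14].

INTERFACE

Orientations are given as a rotation vector (axis times angle).
In Python, from rig import * gives the robot as it stands. The module is installed in compiled form; this text tells all that it offers.
- The arm moves only by the tool carry_out, never from a script. Its argument "plan" is a list that holds one entry, the list of rows, each a list of 5 numbers: the finger opening in cm, from 0 to 8.54, then the shift along the world's x, y, z in cm, then the turn about the world's z in rad. In form: [[[fingers, tx, ty, tz, yaw], ...]]. A call has 1 to 10 rows; each row shifts and turns the commanded pose from where the row before left it; what a row does not reach is not made up. A row lasts 1/12 s, in which the tool goes at most 41.7 mm and 7.16 degrees, less where a joint would pass 70% of its speed; a pose out of reach is approached as far as the arm can. A call with a gripper value outside its range is refused whole. The fingers move at their own pace and stop on an object; the grip force is fixed at half the most. Time passes only in rows, so rows that do not move let the fingers close. It gives the time, the measured TCP pose, the force, the opening and the grip force at its end, in the units of the state.
- read_state(): the state, without advancing time (a new reading comes with each control period).
- grab_frame(name): name is "side" or "top" or "wrist"; returns a dict with "color" (420x560x3 uint8, red, green, blue), "camera_matrix" (3x3 intrinsics, pixels), "world_to_cam" (4x4, takes a point from world to camera coordinates). Camera axes: x right, y down, z forward; pixel columns grow to the right and rows downward; lengths in m; the calibration is good to about 2 mm. A picture is of the moment at which its call begins. There is no depth.
- hand_in(): hands the job in; it is judged then, once.
Trained networks look in a picture, given as the dict that the camera call returned (one of the last four; its "shot" number tells which), for a name from the list of things; names that differ only in an ending like _2 or _b are one class to them, and where a whole thing is asked for, a point or a joint stands for the part that bears it (a point fixed in the world has none). Each returns a list of dicts, best first, with "confidence" (0 to 1); they miss things now and then, are a little off and sometimes report something else, mostly with a low value. They report only what shows in the picture. A call takes as long as a camera call. They do not tell look-alikes from the thing itself.
- recognise(picture, name): "rect" ([centre column, centre row, width, height] in pixels, round what is visible of it).
- pinpoint(picture, name): "pixel" ([column, row] in pixels: a listed point, or the origin of a listed thing).
The state is a dict: "time_s": time; "joints": joint angles; "qd": joint speeds; "joint_torque": joint torques, N m; "ee_pos": TCP position; "orientation": TCP orientation; "ft_force": force on the tool from outside, world axes, zero at the start; "torque": the same for the moment, N m; "gripper_width": finger opening in m; "gripper_force": force on a finger pad.
Only numpy, scipy, OpenCV 4.12 (cv2) and the standard library are available. Lean on these libraries where they do the work, as an engineer would, in place of code of your own. Each camera call takes 0.05 s, during which the arm holds its last target. There are 200 camera calls.

## Working session

There is one attempt and no reset: what is moved stays moved. The work goes in short steps, Python scripts to look and compute and a tool call to move; the robot and the scene stay as the last step left them, time stands still between calls to the robot, and variables do not carry over. Pictures are saved under pics/ and viewed, at most 10 in all, crops included, and the job is handed in when it is done.

Besides the shell and the picture viewer there is one more tool, called after "Call:" as name(argument=value, ...), one argument or row to a line, values as JSON. carry_out: Moves the arm, as the interface text tells. Its arguments: {"type":"object","properties":{"plan":{"type":"array","items":{"type":"array","items":{"type":"array","items":{"type":"number"}}}}},"required":["plan"]}

```bash
mkdir -p pics; cat > h.py <<'E'
from rig import *
import numpy as np, cv2
def ray(p,uv):
    K=np.array(p["camera_matrix"]);T=np.array(p["world_to_cam"]);R=T[:3,:3]
    d=R.T@np.linalg.solve(K,[uv[0],uv[1],1.]);return -R.T@T[:3,3],d/np.linalg.norm(d)
def atz(p,uv,z):
    o,d=ray(p,uv);return o+d*(z-o[2])/d[2]
def tri(obs):
    A=np.zeros((3,3));b=np.zeros(3)
    for p,uv in obs:
        o,d=ray(p,uv);M=np.eye(3)-np.outer(d,d);A+=M;b+=M@o
    x=np.linalg.solve(A,b);return x,[np.linalg.norm((np.eye(3)-np.outer(d,d))@(x-o)) for o,d in (ray(*q) for q in obs)]
def proj(p,X):
    K=np.array(p["camera_matrix"]);T=np.array(p["world_to_cam"]);c=K@(T@np.append(X,1))[:3];return c[:2]/c[2]
def save(p,n): cv2.imwrite("pics/"+n,p["color"][:,:,::-1])
E
python3 - <<'E'
from h import *
np.set_printoptions(precision=4,suppress=True)
P={n:grab_frame(n) for n in("top","side")}
for n,p in P.items():
    save(p,n+"0.png")
    for t in "handset_mid ear_face mouth_face ear_seat mouth_seat phone book".split():
        print(n,t,[(np.round(d["pixel"],1),round(d["confidence"],2)) for d in pinpoint(p,t)[:4]])
print(read_state())
E
```

```text
top handset_mid [(array([343.2, 273.3]), 0.93), (array([417.4, 278.2]), 0.74), (array([193.1, 227.8]), 0.63), (array([324.6, 191.5]), 0.58)]
top ear_face [(array([344.8, 291.3]), 0.96), (array([313.3, 177.7]), 0.94), (array([399.1, 287.7]), 0.57), (array([190.8, 182.4]), 0.42)]
top mouth_face [(array([337.5, 208.7]), 0.76), (array([431.1, 264. ]), 0.73), (array([339.1, 252.5]), 0.65), (array([323.7, 194.6]), 0.31)]
top ear_seat [(array([192.3, 184.8]), 0.98)]
top mouth_seat [(array([192. , 227.3]), 0.64)]
top phone [(array([215.3, 203.8]), 0.98), (array([285.6, 144.2]), 0.69), (array([146.7, 205.7]), 0.62), (array([323.3, 195.5]), 0.57)]
top book [(array([325.7, 195.7]), 0.83), (array([194.2, 227.3]), 0.38)]
side handset_mid [(array([222.6, 388.5]), 0.81), (array([224.2, 293.6]), 0.76)]
side ear_face [(array([202.4, 373.8]), 0.93), (array([200.4, 304.5]), 0.92), (array([333.7, 240.3]), 0.87)]
side mouth_face [(array([245.7, 416.8]), 0.82), (array([245.9, 292.9]), 0.7), (array([294.1, 270.3]), 0.65)]
side ear_seat [(array([294., 138.]), 0.93), (array([276.9, 248.6]), 0.57)]
side mouth_seat [(array([254.3, 156.5]), 0.58)]
side phone [(array([276.8, 177.4]), 0.82)]
side book [(array([314.5, 262.3]), 0.77), (array([273.7, 220. ]), 0.38)]
{'time_s': 0.8, 'joints': array([-1.1985,  0.5075, -0.2376,  1.5002,  0.1257,  1.1489, -0.1548]), 'qd': array([-0.0008,  0.0009,  0.0011,  0.0004, -0.0007, -0.0015,  0.0003]), 'joint_torque': array([ -0.0029, -62.0266,  -2.1851, -24.9954,   0.014 ,   0.0026,
         0.    ]), 'ee_pos': array([0.1648, 0.6029, 0.2423]), 'orientation': array([-0.4179, -3.1137, -0.    ]), 'ft_force': array([-0.4772, -0.3472, -0.3937]), 'torque': array([-0.0343, -0.0128,  0.0243]), 'gripper_force': 0.0, 'gripper_width': 0.08497459535220121}
```

View pics/top0.png

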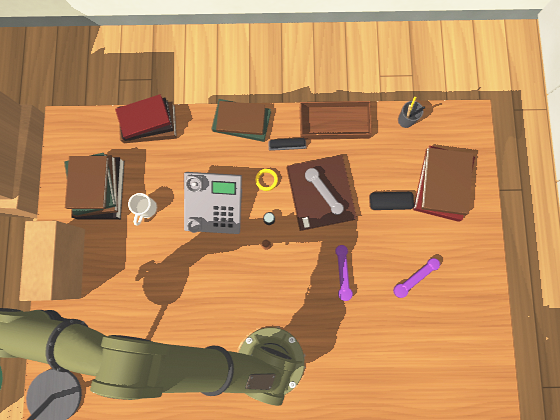

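View pics/side0.png

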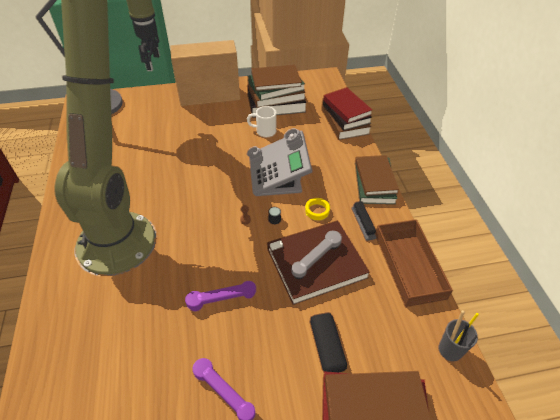

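Top view: the grey handset lies on the book, ear end about (313,177), mouth end about (337,208). In the side view those ends are about (333,240) and (297,268). The purple look-alikes are at top (344,273) and (417,278). The grey one on the brown book fits the description, so I confirm it in an enlarged crop.

```bash
python3 - <<'E'
from h import *
np.set_printoptions(precision=4,suppress=True)
t=grab_frame("top");s=grab_frame("side")
for n,a,b,z in [("ear",(313.3,177.7),(333.7,240.3),.034),("mouth",(337.5,208.7),(294.1,270.3),.034),("mid",(324.6,191.5),None,.062),("eseat",(192.3,184.8),(294,138),.12),("mseat",(192,227.3),(254.3,156.5),.06),("phone",(215.3,203.8),(276.8,177.4),0)]:
    if b: print(n,*tri([(t,a),(s,b)]))
    print("  ",atz(t,a,z), b and atz(s,b,z))
c=np.hstack([cv2.resize(t["color"][140:240,270:370],(400,400),interpolation=2),cv2.resize(s["color"][215:315,260:360],(400,400),interpolation=2)])
save({"color":c},"crop.png")
E
```

```text
ear [ 0.6421 -0.1632  0.0634] [np.float64(0.005548062217774855), np.float64(0.0055480622177748054)]
   [ 0.6433 -0.1646  0.034 ] [ 0.6566 -0.1419  0.034 ]
mouth [ 0.5165 -0.2445  0.0662] [np.float64(0.005981534583558028), np.float64(0.005981534583557818)]
   [ 0.5278 -0.2483  0.034 ] [ 0.5158 -0.2247  0.034 ]
   [ 0.5859 -0.2015  0.062 ] None
eseat [0.6122 0.2594 0.1093] [np.float64(0.00453835614023362), np.float64(0.00453835614023339)]
   [0.6052 0.2574 0.12  ] [0.614  0.2479 0.12  ]
mseat [0.4728 0.273  0.0338] [np.float64(0.003512970198438758), np.float64(0.003512970198438873)]
   [0.4659 0.2678 0.06  ] [0.4729 0.2449 0.06  ]
phone [ 0.5521  0.1963 -0.0072] [np.float64(0.008115368268898413), np.float64(0.008115368268898181)]
   [0.559  0.1954 0.    ] [0.5425 0.1879 0.    ]
```

View pics/crop.png

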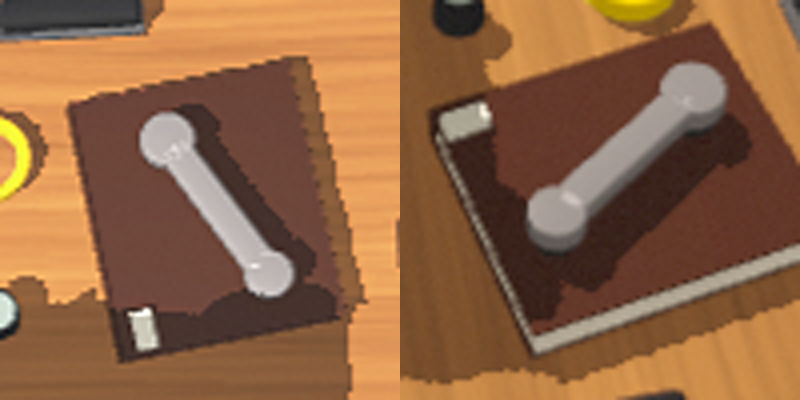

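Crop confirms it: the grey handset lies caps down on the brown book, larger disc upper left in the top view. Moving on, with a look at the phone from the wrist camera on the way.

Call:
carry_out(
  plan=[
    [[8.5,2.4,-3.0,1.2,0],[8.5,2.4,-3.0,1.2,0],[8.5,2.4,-3.0,1.2,0],[8.5,2.4,-3.0,1.2,0],[8.5,2.4,-3.0,1.2,0],[8.5,2.4,-3.0,1.2,0],[8.5,2.4,-3.0,1.2,0],[8.5,2.4,-3.0,1.2,0],[8.5,2.4,-3.0,1.2,0],[8.5,2.4,-3.0,1.2,0]],
  ],
)

```text
time_s: 1.73
ee_pos: [0.4056, 0.3011, 0.3632]
orientation: [0.418, 3.113, 0.001]
ft_force: [1.4, 0.8, -0.4]
gripper_width: 0.0849
gripper_force: 0.0
```

```bash
python3 - <<'E'
from h import *
np.set_printoptions(precision=4,suppress=True)
w=grab_frame("wrist");save(w,"w1.png");s=read_state();print(s["ee_pos"],s["orientation"],s["joints"],s["time_s"])
for t,z in [("ear_seat",.12),("mouth_seat",.055),("phone",0)]:
    print(t,[(np.round(d["pixel"],1),round(d["confidence"],2),atz(w,d["pixel"],z)) for d in pinpoint(w,t)[:2]])
print(ray(w,(280,210)))
E
```

```text
[0.4121 0.294  0.3655] [ 0.4332  3.1046 -0.0021] [-0.5796  0.2343 -0.1221  1.5812  0.0354  1.3242  0.5866] 1.7833
ear_seat [(array([288. , 342.8]), 0.82, array([0.6119, 0.2539, 0.12  ]))]
mouth_seat [(array([264.4, 227.6]), 0.61, array([0.4786, 0.2586, 0.055 ])), (array([ 87.5, 212.4]), 0.49, array([0.3974, 0.0423, 0.055 ]))]
phone [(array([242.4, 265.8]), 0.67, array([0.5476, 0.2007, 0.    ]))]
(array([0.3336, 0.3222, 0.4945]), array([ 0.2769, -0.0813, -0.9574]))
```

View pics/w1.png

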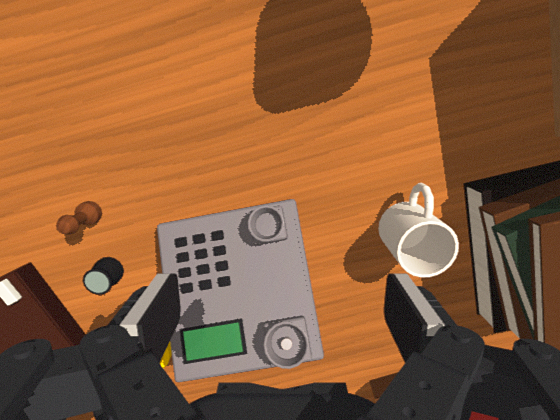

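Wrist view: the phone's upper cup with the white button is at about (287,343), the lower cup at (266,226). One more viewpoint on the way, for depth.

Call:
carry_out(
  plan=[
    [[8.5,0.5,-3.5,0,0],[8.5,0.5,-3.5,0,0],[8.5,0.5,-3.5,0,0],[8.5,0.5,-3.5,0,0],[8.5,0,0,0,0]],
  ],
)

```text
time_s: 2.35
ee_pos: [0.4252, 0.1572, 0.3622]
orientation: [0.427, 3.112, -0.005]
ft_force: [-0.1, -0.3, 0.7]
gripper_width: 0.085
gripper_force: 0.0
```

```bash
cat > seat.py <<'E'
from h import *
from scipy.optimize import least_squares
np.set_printoptions(precision=4,suppress=True)
P=[(grab_frame(n)) for n in("wrist","top","side")]
O=[]
for i,p in enumerate(P):
    for k,t in enumerate(("ear_seat","mouth_seat","phone")):
        r=pinpoint(p,t)
        if r and r[0]["confidence"]>.5: O.append((k,p,r[0]["pixel"],i));print(i,t,np.round(r[0]["pixel"],1),r[0]["confidence"])
E
cat seat.py > s2.py; cat >> s2.py <<'E'
import pickle
K=lambda p:{k:np.array(p[k]) for k in("camera_matrix","world_to_cam")}
pickle.dump([(k,K(p),uv,i) for k,p,uv,i in O],open("obs.pkl","wb"))
a=np.radians(26)
def pts(v):
    x,y,z,th=v;u=np.array([np.cos(th),np.sin(th),0]);e=np.array([x,y,z])
    # phone origin: 58 mm to -y of cups, x offset free -> y only
    return e, e-.15*(np.cos(a)*u+np.sin(a)*np.array([0,0,1]))
def res(v): return np.concatenate([proj(p,pts(v)[k])-uv for k,p,uv,i in O if k<2])
r=least_squares(res,[.61,.255,.12,0],loss="soft_l1",x_scale=[.01,.01,.01,.05]);print(r.x,np.degrees(r.x[3]));print(res(r.x).reshape(-1,2))
for k in(0,1,2):
    q=[(p,uv) for kk,p,uv,i in O if kk==k]
    if len(q)>1: print(k,*tri(q))
s=read_state();print(s["ee_pos"],s["joints"])
w=P[0];save(w,"w2.png")
for t,z in(("ear_face",.034),("mouth_face",.034),("handset_mid",.062)): print(t,[(np.round(d["pixel"],1),d["confidence"],atz(w,d["pixel"],z)) for d in pinpoint(w,t)[:2]])
E
python3 s2.py
```

```text
0 mouth_seat [372.6 181.3] 0.62
0 phone [329.6 228.5] 0.58
1 ear_seat [189.8 186.1] 0.6
1 phone [214.9 202.6] 0.9
2 ear_seat [291.5 140.6] 0.94
2 mouth_seat [252.  152.6] 0.72
2 phone [275.4 176.6] 0.91
[0.6075 0.2623 0.125  0.0016] 0.08962552166047709
[[ 0.0269 -0.7998]
 [ 0.8177 -2.2381]
 [-0.1462 -6.1611]
 [ 1.5074  0.8159]]
0 [0.6095 0.2724 0.088 ] [np.float64(0.0016531666546829558), np.float64(0.0016531666546829506)]
1 [0.4693 0.2599 0.0668] [np.float64(0.002212158881794424), np.float64(0.0022121588817945177)]
2 [ 0.5498  0.1981 -0.0055] [np.float64(0.004336870892291866), np.float64(0.014538432037124075), np.float64(0.010350428099772074)]
[0.4247 0.1633 0.3622] [-0.3804  0.1515 -0.0483  1.6973  0.0075  1.2932  0.8744]
ear_face [(array([370.5, 180.1]), 0.15, array([0.4784, 0.2643, 0.034 ]))]
mouth_face [(array([ 38.5, 300.7]), 0.56, array([ 0.5243, -0.2444,  0.034 ]))]
handset_mid [(array([ 75.3, 339. ]), 0.69, array([ 0.585 , -0.1965,  0.062 ]))]
```

Call:
carry_out(
  plan=[
    [[8.5,-0.8,2,-3.0,0],[8.5,-0.8,2,-3.0,0],[8.5,0,2,0,0],[8.5,0,0,0,0],[8.5,0,0,0,0]],
  ],
)

```text
time_s: 3.52
ee_pos: [0.4086, 0.2237, 0.302]
orientation: [-0.414, -3.114, 0.0]
ft_force: [0.8, -0.5, -0.4]
gripper_width: 0.0853
gripper_force: 0.0
```

```bash
cat > s3.py <<'E'
from h import *
import pickle,sys
np.set_printoptions(precision=4,suppress=True)
w=grab_frame("wrist");save(w,sys.argv[1]+".png")
pickle.dump({k:np.array(w[k]) for k in("color","camera_matrix","world_to_cam")},open(sys.argv[1]+".pkl","wb"))
for t,z in(("ear_seat",.122),("mouth_seat",.056),("phone",0)): print(t,[(np.round(d["pixel"],1),d["confidence"],atz(w,d["pixel"],z)) for d in pinpoint(w,t)[:2]])
print(read_state()["ee_pos"])
E
python3 s3.py v1
```

```text
ear_seat [(array([ 30.4, 296.9]), 0.6, array([ 0.4483, -0.0455,  0.122 ])), (array([361.5, 362.4]), 0.59, array([0.6118, 0.257 , 0.122 ]))]
mouth_seat [(array([326. , 223.4]), 0.6, array([0.4744, 0.2586, 0.056 ]))]
phone [(array([289.4, 273.3]), 0.94, array([0.5514, 0.1965, 0.    ]))]
[0.4094 0.2221 0.3028]
```

Call:
carry_out(
  plan=[
    [[8.5,-0.5,3.5,0,0],[8.5,-0.5,3.5,0,0],[8.5,-0.5,3.5,0,0],[8.5,-0.5,3.5,0,0],[8.5,0,0,0,0],[8.5,0,0,0,0]],
  ],
)

```text
time_s: 4.22
ee_pos: [0.3883, 0.3643, 0.3022]
orientation: [-0.414, -3.114, -0.001]
ft_force: [-0.1, -0.5, -0.2]
gripper_width: 0.0845
gripper_force: 0.0
```

```bash
python3 s3.py v2; python3 - <<'E'
import cv2,numpy as np
a=cv2.imread("pics/v1.png");b=cv2.imread("pics/v2.png")
c=np.hstack([a,b]);cv2.imwrite("pics/v12.png",cv2.resize(c,(800,300),interpolation=cv2.INTER_AREA))
E
```

```text
ear_seat []
mouth_seat [(array([214.8, 269.4]), 0.69, array([0.4757, 0.2601, 0.056 ]))]
phone [(array([197.1, 306. ]), 0.94, array([0.5463, 0.1999, 0.    ]))]
[0.3896 0.3613 0.3025]
```

View pics/v12.png

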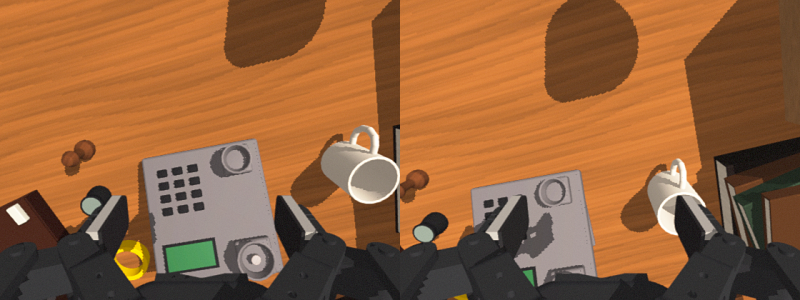

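v1 shows the upper cup and button at about (357,361) and the lower cup at (327,222); v2 shows the lower cup at (214,267). I'll take an enlarged crop for exact points.

```bash
python3 - <<'E'
import cv2,numpy as np
a=cv2.imread("pics/v1.png");b=cv2.imread("pics/v2.png")
f=lambda m,u,v:cv2.resize(m[v-35:v+35,u-33:u+33],(264,280)[::1],interpolation=cv2.INTER_CUBIC)
cv2.imwrite("pics/cups.png",np.hstack([f(a,357,361),f(a,327,222),f(b,214,267)]))
E
```

```text
(no output)
```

View pics/cups.png

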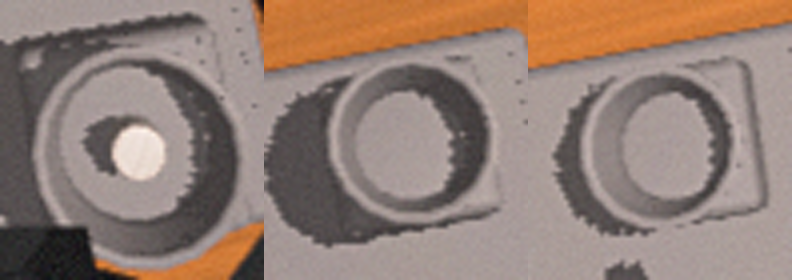

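```bash
cat > fit.py <<'E'
from h import *
import pickle
from scipy.optimize import least_squares
np.set_printoptions(precision=4,suppress=True)
V=[pickle.load(open(f"v{i}.pkl","rb")) for i in(1,2)]
a=np.radians(26)
O=[(0,'e',.008,(358.5,364.2),1),(0,'e',.012,(358.3,364.8),1),(0,'e',0,(355.8,361.5),.4),
(0,'m',.012,(330.5,221.9),1),(0,'m',0,(330.7,223),.4),(1,'m',.012,(213.1,269.5),1),(1,'m',0,(218.5,268),.4)]
def fr(v):
    u=np.array([np.cos(v[3]),np.sin(v[3]),0]);k=np.array([0,0,1.])
    return np.array(v[:3]),np.cos(a)*u+np.sin(a)*k,-np.sin(a)*u+np.cos(a)*k
def P(v,w,h): e,x,n=fr(v);return e-(.15*x if w=='m' else 0)+h*n
res=lambda v:np.concatenate([s*(proj(V[i],P(v,w,h))-uv) for i,w,h,uv,s in O])
for zfix in(None,.117,.123,.129):
    f=(lambda v:res(v)) if zfix is None else (lambda v:res([v[0],v[1],zfix,v[3]]))
    r=least_squares(f,[.61,.257,.122,0],x_scale=[.01,.01,.01,.05]);v=r.x
    print(v,np.degrees(v[3]),r.cost,P(v,'m',0));
    if zfix is None: print(res(v).reshape(-1,2).T)
for w in V: print(ray(w,(280,210))[0])
E
python3 fit.py
```

```text
[ 0.6094  0.2526  0.1228 -0.0745] -4.267919343369028 1.2209439850758677 [0.475  0.2627 0.057 ]
[[-0.4191  0.2835  0.523  -0.2032 -0.379   0.5977 -0.8023]
 [-0.1007  0.3794  0.203   0.0895  0.1083 -0.6512  0.2957]]
[ 0.613   0.2529  0.1271 -0.0662] -3.7902604255168737 5.271964515565328 [0.4785 0.2618 0.0614]
[ 0.6093  0.2526  0.122  -0.0748] -4.286757949354972 1.2272649860478388 [0.4748 0.2627 0.0562]
[ 0.6055  0.2523  0.122  -0.0838] -4.799406171608227 6.248650379221526 [0.4712 0.2636 0.0562]
[0.3367 0.2447 0.4334]
[0.3164 0.3852 0.4335]
```

Call:
carry_out(
  plan=[
    [[8.5,1.2,-3.8,0,0.08],[8.5,1.2,-3.8,0,0.08],[8.5,1.2,-3.8,0,0.08],[8.5,1.2,-3.8,0,0.08],[8.5,1.2,-3.8,0,0.08],[8.5,1.2,-3.8,0,0.08],[8.5,1.2,-3.8,0,0.08],[8.5,1.2,-3.8,0,0.08],[8.5,1.2,-3.8,0,0.08],[8.5,1.2,-3.8,0,0.08]],
  ],
)

```text
time_s: 5.25
ee_pos: [0.5085, -0.0205, 0.3029]
orientation: [-0.83, 3.029, -0.001]
ft_force: [0.5, 0.9, 0.7]
gripper_width: 0.0851
gripper_force: 0.0
```

Call:
carry_out(
  plan=[
    [[8.5,1.0,-3.0,-1,0.08],[8.5,1.0,-3.0,-1,0],[8.5,1.0,-3.0,-1,0],[8.5,0,0,0,0],[8.5,0,0,0,0]],
  ],
)

```text
time_s: 5.67
ee_pos: [0.5379, -0.1105, 0.2717]
orientation: [0.939, -2.996, 0.0]
ft_force: [-0.5, 0.6, 0.0]
gripper_width: 0.0854
gripper_force: 0.0
```

```bash
python3 - <<'E'
from h import *
np.set_printoptions(precision=4,suppress=True)
from scipy.spatial.transform import Rotation as R
w=grab_frame("wrist");save(w,"b1.png")
for t,z in(("ear_face",.034),("mouth_face",.034),("handset_mid",.062)): print(t,[(np.round(d["pixel"],1),d["confidence"],atz(w,d["pixel"],z)) for d in pinpoint(w,t)[:2]])
s=read_state();y=R.from_rotvec(s["orientation"]).as_matrix()[:,1];print(s["ee_pos"],y,np.degrees(np.arctan2(y[1],y[0])),s["joints"],s["time_s"])
import pickle;pickle.dump({k:np.array(w[k]) for k in("camera_matrix","world_to_cam")},open("b1.pkl","wb"))
E
```

```text
ear_face [(array([194.2, 234.7]), 0.76, array([ 0.6466, -0.1525,  0.034 ]))]
mouth_face [(array([178. ,  92.2]), 0.97, array([ 0.5259, -0.2424,  0.034 ]))]
handset_mid [(array([178.7, 171.3]), 0.79, array([ 0.5854, -0.1985,  0.062 ])), (array([191.7, 234.9]), 0.42, array([ 0.6354, -0.1544,  0.062 ]))]
[ 0.5387 -0.1061  0.2729] [-0.5765  0.8171 -0.0003] 125.20772322826582 [ 0.2081  0.3594 -0.0833  1.6543  0.0319  1.1283  2.3017] 5.8667
```

View pics/b1.png

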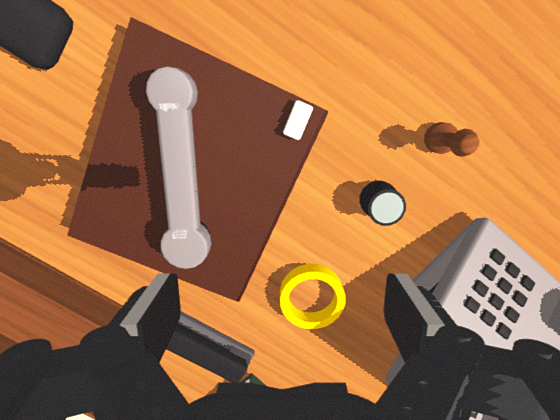

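Wrist view: the handset's mouth disc is at (171,92), its ear disc at (186,245), and the bar is between them.

```bash
python3 - <<'E'
from h import *
import pickle
w=pickle.load(open("b1.pkl","rb"))
m=atz(w,(171.5,91),.072);e=atz(w,(185.5,245),.072);print(m,e,(m+e)/2,np.linalg.norm(e-m),np.degrees(np.arctan2(*(e-m)[1::-1])))
print([atz(w,p,.072) for p in((180,170),(163,165),(198,165))])
E
```

```text
[ 0.52321971 -0.23831401  0.072     ] [ 0.64370027 -0.15395036  0.072     ] [ 0.58345999 -0.19613218  0.072     ] 0.1470808983393174 35.00072035742581
[array([ 0.58046382, -0.1967087 ,  0.072     ]), array([ 0.58544102, -0.21224734,  0.072     ]), array([ 0.56668344, -0.18515067,  0.072     ])]
```

Call:
carry_out(
  plan=[
    [[8.5,1.5,-3.0,-1,0],[8.5,1.5,-3.1,-3,0],[8.5,1.5,-3.0,-3,0],[8.5,0,0,-3,0],[8.5,0,0,-3,0],[8.5,0,0,-1,0],[8.5,0,0,0,0],[8.5,0,0,0,0]],
  ],
)

```text
time_s: 6.53
ee_pos: [0.5819, -0.1922, 0.1382]
orientation: [-0.95, 2.994, -0.0]
ft_force: [0.5, -0.4, 0.4]
gripper_width: 0.0851
gripper_force: 0.0
```

```bash
python3 - <<'E'
from h import *
np.set_printoptions(precision=4,suppress=True)
w=grab_frame("wrist");save(w,"b2.png")
for t,z in(("ear_face",.034),("mouth_face",.034),("handset_mid",.062)): print(t,[(np.round(d["pixel"],1),d["confidence"],atz(w,d["pixel"],z)) for d in pinpoint(w,t)[:2]])
print(read_state()["ee_pos"])
E
```

```text
ear_face []
mouth_face []
handset_mid [(array([269.4, 228.4]), 0.86, array([ 0.5863, -0.1974,  0.062 ]))]
[ 0.5825 -0.1931  0.1393]
```

View pics/b2.png

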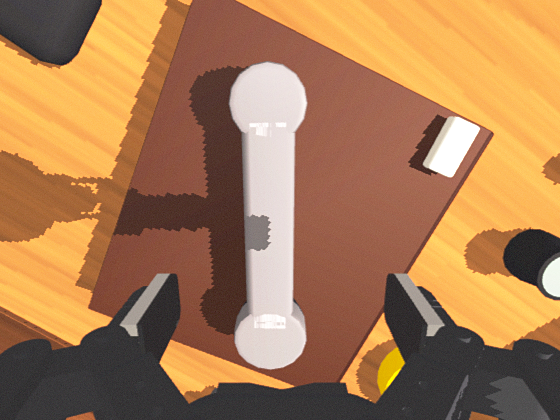

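The bar is centred about (270,228), roughly 11 px left of the finger middle at 281, so I correct by about 6 mm. Then descend and grip.

Call:
carry_out(
  plan=[
    [[8.5,0.3,-0.4,-2,0],[8.5,0,0,-2.5,0],[8.5,0,0,-2.5,0],[8.5,0,0,-1.5,0],[8.5,0,0,0,0],[2,0,0,0,0],[2,0,0,0,0],[2,0,0,0,0],[2,0,0,0,0],[2,0,0,0,0]],
  ],
)

```text
time_s: 7.57
ee_pos: [0.5853, -0.1976, 0.0537]
orientation: [-0.947, 2.993, -0.003]
ft_force: [1.0, -0.4, 1.3]
gripper_width: 0.0288
gripper_force: 59.4
```

Call:
carry_out(
  plan=[
    [[2,0,0,0,0],[2,0,0,0,0],[2,0,0,0,0],[2,0,0,0,0]],
  ],
)

```text
time_s: 7.9
ee_pos: [0.5853, -0.1976, 0.0537]
orientation: [-0.947, 2.993, -0.003]
ft_force: [0.0, 0.6, 5.8]
gripper_width: 0.0291
gripper_force: 60.2
```

Gripped (opening 29 mm, 60 N). The tool cannot tilt, so I'll pivot the handset in the pads. I'll lower it 25 mm upslope of its seat onto the upper cup's high rim edge, clear of the button, until both caps lie on the rim plane.

Call:
carry_out(
  plan=[
    [[2,0,0,1.0,0],[2,0,0,3,0],[2,0,0,4,0],[2,0,0,4,0],[2,0,0,4,0],[2,-0.3,3,0,-0.05],[2,-0.3,3.8,0,-0.06],[2,-0.3,3.8,0,-0.06],[2,-0.3,3.8,0,-0.06],[2,-0.3,3.8,0,-0.06]],
  ],
)

```text
time_s: 8.73
ee_pos: [0.5687, -0.0136, 0.2131]
orientation: [-0.5, 3.101, 0.0]
ft_force: [0.8, 1.0, -1.5]
gripper_width: 0.0295
gripper_force: 59.6
```

Call:
carry_out(
  plan=[
    [[2,-0.3,3.8,0,-0.06],[2,-0.3,3.8,0,-0.06],[2,-0.3,3.8,0,-0.06],[2,-0.3,3.8,0,-0.06],[2,-0.3,3.8,0,-0.06],[2,-0.3,3.8,0,-0.06],[2,-0.5,3.3,0,-0.04],[2,0,1,0,0],[2,0,0,0,0],[2,0,0,0,0]],
  ],
)

```text
time_s: 9.57
ee_pos: [0.546, 0.256, 0.2125]
orientation: [-0.117, -3.139, 0.001]
ft_force: [-0.1, -0.6, -0.9]
gripper_width: 0.0294
gripper_force: 59.7
```

```bash
cat > st.py <<'E'
from h import *
from scipy.spatial.transform import Rotation as R
np.set_printoptions(precision=4,suppress=True)
s=read_state();y=R.from_rotvec(s["orientation"]).as_matrix()[:,1];print(s["ee_pos"],np.degrees(np.arctan2(y[1],y[0]))%180-90,s["ft_force"],s["torque"],s["joints"],s["gripper_width"],s["time_s"])
E
python3 st.py; python3 - <<'E'
from h import *
w=grab_frame("wrist");s=grab_frame("side")
c=np.hstack([cv2.resize(w["color"],(440,330)),cv2.resize(s["color"][60:240,190:386],(360,330))]);save({"color":c},"c1.png")
E
```

```text
[0.546  0.256  0.2125] -4.284408618400306 [-0.051  -0.6412 -0.9099] [ 0.0005 -0.0439 -0.0601] [-0.5187  0.4929  0.0623  1.6085 -0.0337  1.0416  1.0493] 0.02938071597580144 9.5667
```

View pics/c1.png

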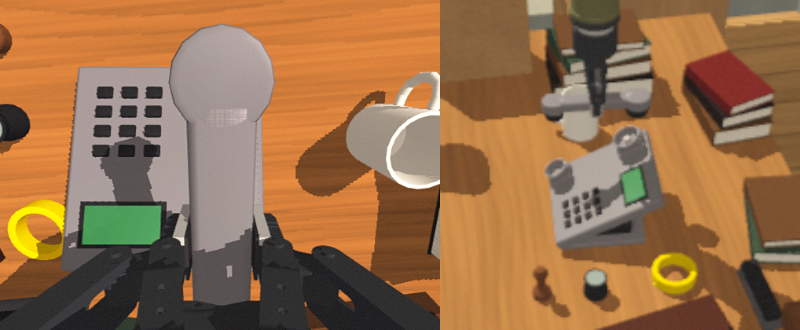

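The handset is held level, parallel to the phone and over the cradle. Lowering to contact.

Call:
carry_out(
  plan=[
    [[2,0,0,-2,0],[2,0,0,-1.5,0],[2,0,0,-0.5,0],[2,0,0,-0.3,0],[2,0,0,-0.3,0],[2,0,0,-0.2,0],[2,0,0,-0.2,0]],
  ],
)

```text
time_s: 10.25
ee_pos: [0.5466, 0.2553, 0.1637]
orientation: [0.122, 3.138, 0.001]
ft_force: [-6.6, -2.6, 8.4]
gripper_width: 0.0288
gripper_force: 61.2
```

Call:
carry_out(
  plan=[
    [[2,0,0,-0.2,0],[2,0,0,-0.2,0],[2,0,0,-0.2,0]],
  ],
)

```text
time_s: 10.5
ee_pos: [0.546, 0.2559, 0.158]
orientation: [0.121, 3.139, 0.002]
ft_force: [-7.5, -1.3, 10.3]
gripper_width: 0.0291
gripper_force: 61.8
```

Contact came at the predicted height, and it pivots at about 10 N. Continuing.

Call:
carry_out(
  plan=[
    [[2,0,0,-0.3,0],[2,0,0,-0.3,0],[2,0,0,-0.3,0],[2,0,0,-0.3,0],[2,0,0,-0.3,0],[2,0,0,-0.3,0]],
  ],
)

```text
time_s: 11.0
ee_pos: [0.5449, 0.2562, 0.1395]
orientation: [-0.12, -3.138, -0.001]
ft_force: [-9.1, -0.3, 7.7]
gripper_width: 0.0288
gripper_force: 64.7
```

Call:
carry_out(
  plan=[
    [[2,0,0,-0.2,0],[2,0,0,-0.2,0],[2,0,0,-0.2,0],[2,0,0,-0.1,0]],
  ],
)

```text
time_s: 11.33
ee_pos: [0.5452, 0.2562, 0.1324]
orientation: [-0.12, -3.138, -0.001]
ft_force: [-9.6, -0.8, 10.3]
gripper_width: 0.0295
gripper_force: 66.7
```

Call:
carry_out(
  plan=[
    [[2,0,0,-0.1,0],[2,0,0,-0.1,0],[2,0,0,-0.1,0]],
  ],
)

```text
time_s: 11.58
ee_pos: [0.5454, 0.2562, 0.1296]
orientation: [-0.12, -3.139, -0.001]
ft_force: [-8.2, -0.4, 7.4]
gripper_width: 0.0293
gripper_force: 67.3
```

Call:
carry_out(
  plan=[
    [[2,0,0,-0.1,0],[2,0,0,0,0]],
  ],
)

```text
time_s: 11.75
ee_pos: [0.5455, 0.2562, 0.1288]
orientation: [-0.12, -3.139, -0.001]
ft_force: [-7.8, -1.4, 8.0]
gripper_width: 0.0289
gripper_force: 67.8
```

```bash
python3 st.py; python3 - <<'E'
from h import *
s=grab_frame("side");w=grab_frame("wrist")
for n,p in(("s",s),("w",w)):
  for t in("ear_face","mouth_face","handset_mid"): print(n,t,[(np.round(d["pixel"],1),d["confidence"]) for d in pinpoint(p,t)[:2]])
c=np.hstack([cv2.resize(w["color"],(440,330)),cv2.resize(s["color"][80:200,220:351],(360,330))]);save({"color":c},"c2.png")
E
```

```text
[0.5455 0.2562 0.1288] -4.37728344381631 [-7.7992 -1.42    7.9874] [-0.2175  0.865  -0.1103] [-0.5129  0.5773  0.054   1.7143 -0.0405  0.8512  1.0534] 0.028893051243980537 11.75
s ear_face [(array([204.1, 372.5]), 0.85), (array([196.4, 305. ]), 0.83)]
s mouth_face [(array([255.8, 147.9]), 0.98), (array([244.9, 416.9]), 0.89)]
s handset_mid [(array([276. , 133.2]), 0.96), (array([223. , 292.8]), 0.89)]
w ear_face []
w mouth_face []
w handset_mid [(array([283.6, 301.2]), 0.86)]
```

View pics/c2.png

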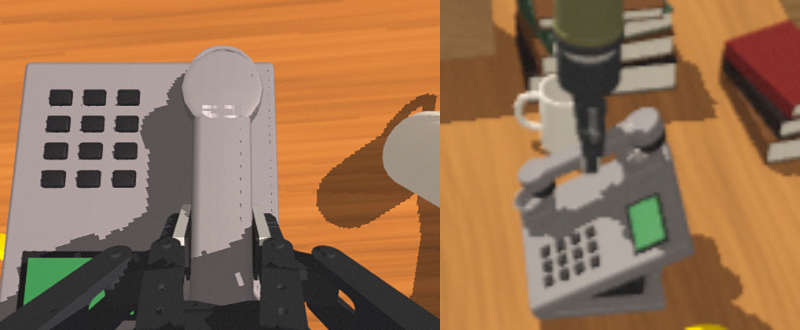

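The handset is now tilted to about the deck slope, with the ear on the upslope rim. One more mm, then lift off, slide downslope above the cups and check.

Call:
carry_out(
  plan=[
    [[2,0,0,-0.1,0],[2,0,0,0,0],[2,-0.1,0.1,0.2,0],[2,-0.1,0,0.2,0],[2,-0.5,0.05,-0.2,0],[2,-0.5,0.05,-0.3,0],[2,-0.5,0.05,-0.3,0],[2,-0.5,0.05,-0.3,0],[2,0,0,0,0],[2,0,0,0,0]],
  ],
)

```text
time_s: 12.98
ee_pos: [0.5238, 0.2589, 0.1187]
orientation: [-0.12, -3.138, 0.001]
ft_force: [-0.5, 0.8, -1.4]
gripper_width: 0.0292
gripper_force: 66.2
```

```bash
python3 st.py; python3 - <<'E'
from h import *
s=grab_frame("side");w=grab_frame("wrist")
c=np.hstack([cv2.resize(w["color"],(440,330)),cv2.resize(s["color"][80:200,220:351],(360,330),interpolation=2)]);save({"color":c},"c3.png")
E
```

```text
[0.5238 0.2589 0.1187] -4.3661405429740086 [-0.4832  0.8244 -1.4398] [ 0.0219 -0.0058  0.0797] [-0.5356  0.5659  0.0542  1.7742 -0.0404  0.8036  1.0329] 0.029228964760024102 12.9833
```

View pics/c3.png

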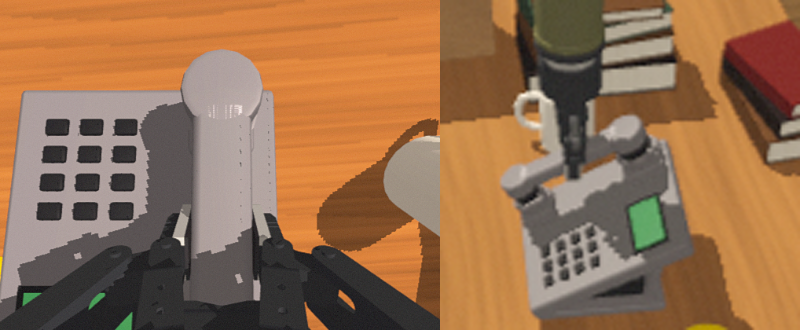

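Free again (no force), over the cups and about 13 mm out along the normal. I have now viewed 11 pictures, one over the limit, so I'll use forces and numbers only from here. Next, feel down along the cradle normal.

Call:
carry_out(
  plan=[
    [[2,0.05,0,-0.1,0],[2,0.05,0,-0.1,0],[2,0.05,0,-0.1,0]],
  ],
)

```text
time_s: 13.33
ee_pos: [0.5262, 0.2587, 0.1161]
orientation: [0.121, 3.139, -0.0]
ft_force: [0.2, 0.5, -1.2]
gripper_width: 0.029
gripper_force: 66.2
```

Call:
carry_out(
  plan=[
    [[2,0.05,0,-0.1,0],[2,0.05,0,-0.1,0]],
  ],
)

```text
time_s: 13.5
ee_pos: [0.5267, 0.2587, 0.1144]
orientation: [-0.121, -3.139, 0.0]
ft_force: [-3.7, -1.3, 4.8]
gripper_width: 0.0291
gripper_force: 67.1
```

Contact with the button at the predicted 8 mm, about 6 N along the normal. Release, and let it rest.

Call:
carry_out(
  plan=[
    [[3.4,0,0,0,0],[4.5,0,0,0,0],[5.5,0,0,0,0],[5.5,0,0,0,0],[5.5,0,0,0,0],[5.5,0,0,0,0]],
  ],
)

```text
time_s: 14.0
ee_pos: [0.5269, 0.2589, 0.1141]
orientation: [0.121, 3.139, 0.0]
ft_force: [0.6, -0.6, 0.5]
gripper_width: 0.0554
gripper_force: 0.0
```

```bash
cat > hs.py <<'E'
from h import *
np.set_printoptions(precision=1,suppress=True)
import fit
v=[.6094,.2526,.1228,-.0745]
for n in("side","wrist","top"):
    p=grab_frame(n)
    for t,k in(("ear_face",'e'),("mouth_face",'m'),("handset_mid",'h')):
        e,x,nn=fit.fr(v);X=e-.075*x+.028*nn if k=='h' else fit.P(v,k,0)
        q=proj(p,X);r=[d for d in pinpoint(p,t) if np.linalg.norm(np.array(d["pixel"])-q)<40]
        print(n,t,"home px",q,"seen",[(np.round(d["pixel"],1),d["confidence"]) for d in r[:1]])
E
python3 hs.py | grep home; python3 st.py
```

```text
side ear_face home px [292.4473 136.6544] seen [(array([291.4, 132.2]), 0.71)]
side mouth_face home px [254.14 153.7 ] seen [(array([249.3, 152.4]), 0.87)]
side handset_mid home px [269.4873 139.9702] seen [(array([269.6, 137.7]), 0.57)]
wrist ear_face home px [279.5224 459.6498] seen []
wrist mouth_face home px [278.9127 148.3034] seen []
wrist handset_mid home px [278.583  298.4203] seen [(array([280.2, 298.3]), 0.63)]
top ear_face home px [193.5702 183.4178] seen [(array([195.2, 184.5]), 0.54)]
top mouth_face home px [193.66   224.8175] seen []
top handset_mid home px [191.8891 206.6452] seen [(array([215.8, 206.3]), 0.67)]
[0.5269 0.2588 0.1141] -4.399812114946258 [-0.1383 -0.6979  0.9678] [ 0.0085 -0.027   0.017 ] [-0.5326  0.5745  0.0537  1.7724 -0.0409  0.7958  1.0352] 0.05507564158607497 14.6
```

Released, and the handset stands in both cups. Rise, close the fingers, and move over the ear disc.

Call:
carry_out(
  plan=[
    [[5.5,0,0,2,0],[5.5,0,0,3.5,0],[5.5,0,0,3.5,0],[0,1.3,-0.1,0,0],[0,2,-0.15,0,0],[0,2,-0.15,0,0],[0,2,-0.15,0,0],[0,0,0,0,0],[0,0,0,0,0],[0,0,0,0,0]],
  ],
)

```text
time_s: 15.43
ee_pos: [0.5992, 0.2535, 0.2038]
orientation: [-0.12, -3.138, 0.0]
ft_force: [-1.3, -0.3, -0.1]
gripper_width: 0.0003
gripper_force: 0.0
```

Call:
carry_out(
  plan=[
    [[0,0,0,-1,0],[0,0,0,-0.5,0],[0,0,0,-0.2,0],[0,0,0,0,0]],
  ],
)

```text
time_s: 15.77
ee_pos: [0.5991, 0.2536, 0.1867]
orientation: [-0.12, -3.138, 0.0]
ft_force: [-0.6, -0.2, 0.5]
gripper_width: 0.0
gripper_force: 0.2
```

Call:
carry_out(
  plan=[
    [[0,0.05,0,-0.1,0],[0,0.05,0,-0.1,0],[0,0.05,0,-0.1,0],[0,0.05,0,-0.1,0],[0,0.05,0,-0.1,0]],
  ],
)

```text
time_s: 16.18
ee_pos: [0.6029, 0.2537, 0.1832]
orientation: [0.12, 3.138, 0.002]
ft_force: [-1.0, 0.8, 6.3]
gripper_width: -0.0
gripper_force: 3.2
```

Call:
carry_out(
  plan=[
    [[0,0.05,0,-0.1,0],[0,0.05,0,-0.1,0],[0,0.05,0,-0.1,0]],
  ],
)

```text
time_s: 16.43
ee_pos: [0.6044, 0.2536, 0.1802]
orientation: [0.12, 3.138, 0.002]
ft_force: [-1.2, 0.0, 7.1]
gripper_width: 0.0002
gripper_force: 3.2
```

Call:
carry_out(
  plan=[
    [[0,0.05,0,-0.1,0],[0,0.05,0,-0.1,0],[0,0.05,0,-0.1,0]],
  ],
)

```text
time_s: 16.68
ee_pos: [0.6064, 0.2538, 0.1785]
orientation: [0.12, 3.136, 0.003]
ft_force: [-4.4, -0.2, 19.9]
gripper_width: -0.0002
gripper_force: 9.9
```

Call:
carry_out(
  plan=[
    [[0,0,0,-0.1,0],[0,0,0,0,0],[0,0,0,0,0]],
  ],
)

```text
time_s: 16.93
ee_pos: [0.6064, 0.2539, 0.1785]
orientation: [0.121, 3.135, 0.004]
ft_force: [-4.1, -1.4, 19.1]
gripper_width: -0.0002
gripper_force: 9.4
```

```bash
python3 st.py; python3 hs.py | grep home
```

```text
[0.6064 0.2539 0.1785] -4.402185774711313 [-4.1426 -1.416  19.0904] [-0.259   0.8746  0.0324] [-0.4699  0.6015  0.0625  1.5045 -0.0414  1.0321  1.0967] -0.00019787706488118411 16.9333
side ear_face home px [292.4473 136.6544] seen [(array([290.3, 133.4]), 0.81)]
side mouth_face home px [254.14 153.7 ] seen [(array([249.3, 149.8]), 0.79)]
side handset_mid home px [269.4873 139.9702] seen [(array([269.6, 137.2]), 0.61)]
wrist ear_face home px [277.5301 245.6163] seen []
wrist mouth_face home px [276.9679   8.7757] seen []
wrist handset_mid home px [276.5703  99.1491] seen [(array([281.2,  96.5]), 0.65)]
top ear_face home px [193.5702 183.4178] seen [(array([212.8, 206.2]), 0.47)]
top mouth_face home px [193.66   224.8175] seen []
top handset_mid home px [191.8891 206.6452] seen []
```

Call:
carry_out(
  plan=[
    [[0,0,0,-0.1,0],[0,0,0,-0.1,0],[0,0,0,-0.1,0]],
  ],
)

```text
time_s: 17.78
ee_pos: [0.6074, 0.254, 0.1778]
orientation: [0.121, 3.132, 0.006]
ft_force: [-5.5, -1.1, 32.6]
gripper_width: -0.0002
gripper_force: 16.2
```

Stiff stop at the predicted depth, about 8 mm down. Now touch the mouth disc the same way; if both are home it should stop about 65.8 mm lower, at TCP z ≈ 0.1127.

Call:
carry_out(
  plan=[
    [[0,0,0,0.5,0],[0,0,0,2,0],[0,-2,0.15,1,0],[0,-3.5,0.25,0,0],[0,-3.5,0.25,0,0],[0,-3.5,0.25,-2,0],[0,-0.9,0.1,-3,0],[0,0,0,-3,0],[0,0,0,0,0],[0,0,0,0,0]],
  ],
)

```text
time_s: 18.62
ee_pos: [0.471, 0.2629, 0.1266]
orientation: [-0.121, -3.137, 0.003]
ft_force: [0.8, -0.1, 0.9]
gripper_width: -0.0
gripper_force: 0.0
```

```bash
python3 st.py
```

```text
[0.471  0.2629 0.1266] -4.405682776118027 [ 0.8434 -0.1404  0.8857] [ 0.0147 -0.0797 -0.0636] [-0.5905  0.4997  0.0534  1.8826 -0.0366  0.7628  0.9768] -2.6940947022900544e-06 18.6167
```

Call:
carry_out(
  plan=[
    [[0,0,0,-0.4,0],[0,0,0,-0.3,0],[0,0,0,-0.2,0],[0,0,0,-0.2,0]],
  ],
)

```text
time_s: 18.95
ee_pos: [0.4721, 0.2634, 0.1168]
orientation: [0.122, 3.138, 0.001]
ft_force: [-0.6, 0.3, 0.3]
gripper_width: -0.0002
gripper_force: 0.0
```

Call:
carry_out(
  plan=[
    [[0,0,0,-0.1,0],[0,0,0,-0.1,0]],
  ],
)

```text
time_s: 19.12
ee_pos: [0.4716, 0.2633, 0.1143]
orientation: [0.121, 3.139, 0.0]
ft_force: [-0.1, 0.4, 0.6]
gripper_width: 0.0003
gripper_force: 0.0
```

Call:
carry_out(
  plan=[
    [[0,0,0,-0.1,0],[0,0,0,-0.1,0]],
  ],
)

```text
time_s: 19.28
ee_pos: [0.4714, 0.2633, 0.1122]
orientation: [0.121, 3.139, 0.0]
ft_force: [-0.2, 0.3, 0.6]
gripper_width: 0.0002
gripper_force: 0.2
```

Call:
carry_out(
  plan=[
    [[0,0,0,-0.1,0],[0,0,0,0,0]],
  ],
)

```text
time_s: 19.45
ee_pos: [0.4716, 0.2635, 0.1119]
orientation: [0.121, 3.139, 0.001]
ft_force: [-1.9, -1.0, 7.0]
gripper_width: 0.0001
gripper_force: 3.5
```

Call:
carry_out(
  plan=[
    [[0,0,0,-0.1,0],[0,0,0,0,0]],
  ],
)

```text
time_s: 19.62
ee_pos: [0.4716, 0.2636, 0.1116]
orientation: [0.121, 3.138, 0.002]
ft_force: [-4.6, -2.3, 14.8]
gripper_width: -0.0004
gripper_force: 7.3
```

Call:
carry_out(
  plan=[
    [[0,0,0,-0.1,0],[0,0,0,0,0]],
  ],
)

```text
time_s: 19.78
ee_pos: [0.4717, 0.2636, 0.1114]
orientation: [0.121, 3.138, 0.002]
ft_force: [-5.9, -2.4, 22.8]
gripper_width: -0.0001
gripper_force: 11.4
```

The mouth is seated solidly at the expected height. One last firm press on the ear nearer the disc centre (expected home TCP z ≈ 0.176), then retreat.

Call:
carry_out(
  plan=[
    [[0,0,0,1,0],[0,0,0,4,0],[0,0,0,4,0],[0,2.0,-0.15,1.5,0],[0,3.5,-0.25,0,0],[0,3.5,-0.25,0,0],[0,3.4,-0.25,-1.5,0],[0,0.2,0,-1.5,0],[0,0,0,-0.3,0],[0,0,0,0,0]],
  ],
)

```text
time_s: 20.62
ee_pos: [0.5961, 0.2541, 0.1795]
orientation: [-0.121, -3.136, 0.002]
ft_force: [0.5, -0.3, -0.7]
gripper_width: 0.0002
gripper_force: 0.0
```

Call:
carry_out(
  plan=[
    [[0,0,0,-0.2,0],[0,0,0,-0.2,0],[0,0,0,-0.1,0]],
  ],
)

```text
time_s: 20.87
ee_pos: [0.5969, 0.255, 0.1771]
orientation: [0.119, 3.138, 0.001]
ft_force: [-0.1, -0.6, -0.4]
gripper_width: 0.0
gripper_force: 0.0
```

Call:
carry_out(
  plan=[
    [[0,0,0,-0.2,0],[0,0,0,-0.1,0],[0,0,0,-0.1,0]],
  ],
)

```text
time_s: 21.12
ee_pos: [0.5977, 0.2555, 0.1749]
orientation: [0.119, 3.136, 0.004]
ft_force: [-3.9, -0.6, 17.9]
gripper_width: 0.0001
gripper_force: 9.1
```

Call:
carry_out(
  plan=[
    [[0,0,0,-0.1,0],[0,0,0,-0.1,0]],
  ],
)

```text
time_s: 21.28
ee_pos: [0.5985, 0.2556, 0.1746]
orientation: [0.119, 3.134, 0.006]
ft_force: [-6.8, -0.7, 28.4]
gripper_width: -0.0002
gripper_force: 14.0
```

The ear is solid at 0.175, so it is home. Retreat and hand in.

Call:
carry_out(
  plan=[
    [[0,0,0,0.5,0],[0,0,0,2,0],[0,0,0,4,0],[0,0,0,4,0],[0,0,0,2,0],[0,0,0,0,0],[0,0,0,0,0]],
  ],
)

```text
time_s: 21.87
ee_pos: [0.5977, 0.2546, 0.297]
orientation: [0.12, 3.136, 0.003]
ft_force: [0.0, -0.7, -1.5]
gripper_width: -0.0003
gripper_force: 0.0
```

```bash
python3 -c "
from rig import *
print(hand_in())"
```

```text
the job is handed in; nothing more can be done
None
```

I laid the handset in the cradle, pressed it until the hook button stopped, and handed the job in at about 22 s. By touch both ends lie home, but the judge gave no result, and I viewed 11 pictures, one over the limit of 10.

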